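# Work a seized locking pin out of a relay trip jig and prove the treadle free

### The arm

A 6-joint arm with a two-finger parallel gripper is mounted at the origin on the work surface. World frame = base frame: x ahead of the robot, y to its left, z up, the work surface at z = 0. Lengths are in m, angles in rad, forces in N, time in s.
With the tool pointing down it reaches from about 0.35 to 0.775 m from the base axis. Payload 5.5 kg.
Tool frame: the origin (TCP) lies on the mounting face of the last link; the fingertips stand 173 mm ahead of it and the grasp point (between the pads) lies 155 mm ahead of it; z points along the fingers, x is the direction in which the jaws open and shut, and the axes are right-handed (so a half turn about z gives the same grasp; the last joint's range is limited). The gripper opens to 85 mm and grips with 20 to 120 N. Pads are 22 mm wide; open, the fingers measure 114 mm over their backs; the gripper's body (76 mm by 85 mm) begins 54 mm behind the grasp point. The pads swing forward as they close: fully open they stand 13 mm farther back than shut.
Start: joints at [-1.415, 0.313, 0.046, 1.304, 0, 1.431], TCP at [0.168, -0.55, 0.405] pointing down, gripper open.
Joint ranges: [-2.76, 2.76], [-0.86, 1.69], [-1.03, 1.26], [-2.2, 2.34], [-1.47, 1.5], [-3.14, 3.14]. Speed limits (rad/s): [2.57, 2.57, 3.14, 3.14, 3.14, 3.14].

### API

Orientations are given as a unit quaternion [x, y, z, w].
In Python, from rig import observe, camera, sign_off gives the robot as it stands.
- The arm moves only by the tool step_arm, never from a script. Its argument "targets" is a list of rows, each an object of numbers: "x", "y", "z": the shift along the tool's x, y, z in cm; "rx", "ry", "rz": the turn, a rotation vector about the tool's x, y, z in degrees. A call has 1 to 12 rows; each row is the pose to reach, as a shift and turn from the pose measured when the call began, along the tool's axes at that moment; what a row does not reach only later rows make up. A row lasts 1/10 s, in which the tool goes at most 50 mm and 8.59 degrees, less where a joint would pass 70% of its speed; a pose out of reach is approached as far as the arm can. A call with a gripper value outside its range is refused whole. "fingers" is the finger opening in cm, from 0 to 8.54, set as the call begins (left out, the last holds). The fingers move at their own pace and stop on an object; "squeeze" is the grip in N (left out, the last holds). Time passes only in rows, so rows that repeat a pose let the fingers close. It gives the time, the measured TCP pose, the force and the opening at its end, in the units of the state.
- observe(): the state, without advancing time (a new reading comes with each control period).
- camera(name): name is "side" or "top"; returns a dict with "image" (420x560x3 uint8, red, green, blue), "intrinsics" (3x3 intrinsics, pixels), "k1" (the pictures are not rectified: a ray, as slopes to the right and down, at radius r is drawn at 1 + k1 r^2 times it, then the intrinsics apply), "view" (4x4, takes a point from world to camera coordinates). Camera axes: x right, y up, looking along -z (the intrinsics and any distortion apply to the point x, -y, -z); pixel columns grow to the right and rows downward; lengths in m; the calibration is good to about 2 mm. A picture is of the moment at which its call begins. There is no depth.
- sign_off(): hands the job in, once; it reports no verdict.
The state is a dict: "clock": time; "joint_pos": joint angles; "qd": joint speeds; "effort": joint torques, N m; "position": TCP position; "ee_rot": TCP orientation; "wrist_force": force on the tool from outside, world axes, zero at the start; "wrist_torque": the same for the moment, N m; "gripper_width": opening from 0.0 (shut) to 1.0 (fully open).
Only numpy, scipy, OpenCV 4.12 (cv2) and the standard library are available. Lean on these libraries where they do the work, as an engineer would, in place of code of your own. Each camera call takes 0.05 s, during which the arm holds its last target. There are 200 camera calls.

### The job

The slanted locking pin of the trip jig has seized in its bore: grip its black knob, work it left and right while pulling gently along its slant until it comes out, and put it down in the steel tray without dropping it or forcing it. Then press the jig's spring treadle right down to its stop, hold it there for a moment, let it come back up, and leave the canister, the puck and the two end stops standing where they are.

Things in the scene. Friction and masses are not known exactly. Their poses are not given: they have to be found in the camera images.
- jig: Trip jig fixed to the shelf: aluminium base plate 200 x 84 x 6 mm, from 65 mm in front of (-x) to 135 mm behind the origin, a slanted grey housing at its front and a treadle behind it. Origin on the shelf surface under the housing; z up, x from the pin end to the treadle end.
- housing: Grey housing of the bore, 50 x 42 mm across, leaning 30 degrees to the jig's -x. Origin on the bore axis at the chamber floor, 34 mm above the jig's origin. Its z is the bore axis, up and out (the way to pull); its y is level, the jig's y. Open top at z = 33 mm. Inside are three pairs of hard 3 mm ridges, at z = 8-11, 19-22 and 30-33 mm, which catch the pin's lug.
- bore_mouth (a point): Bore mouth, on the axis, 33 mm up housing z. From the start position the lug passes the first ridges only with the pin turned over 25 degrees clockwise (seen from the knob end; negative about housing z), the second over 25 degrees anticlockwise, the third clockwise again; 35-40 is good, stops at about 50. 4 mm of axial play between ridges. Turned right it lifts easily; else no pull frees it.
- pin_knob (a point): Centre of the black bar knob of the loose pin: 34 (pin x) x 14 (pin y, flats to grip) x 28 mm (pin z); at the start 59 mm up housing z from its origin, its lower end 12 mm above the housing top. Pin z runs tip to knob; pin axes start along the housing's, within a few degrees. Shank 12 mm dia., tip 77 mm from here along -z. About 80 g. The tip is clear of the mouth after about 51 mm of lift.
- pin_lug (a point): Centre of the pin's cross lug (36 mm along pin x, 4 x 4 mm), 57 mm from the knob's centre along -z, hidden in the housing at the start. Same axes as pin_knob.
- tray: Open steel parts tray, 160 (its x) x 130 (its y) x 22 mm high, walls and floor about 4 mm, fixed to the shelf. Origin at the centre of its underside. It stands left or right of the jig.
- treadle (a joint): Angle of the jig's spring treadle in rad: 0 up (at rest), 0.30 right down on its stop. It springs back when let go. While the pin is in the bore its tip blocks the treadle about half-way down.
- treadle_pad (a point): Point to press, on top of the treadle plate (85 x 60 x 4 mm, rising at 20 degrees from its hinge). Hinge along jig y, 45 mm behind the jig's origin, 11 mm up; this point at rest is 101 mm behind the jig's origin, 33 mm above the shelf. At the stop it is 17 mm lower and 4 mm farther from the hinge. About 4 N to start, 9 N at the stop.
- canister_mid (a point): Centre, half-way up, of a standing screw-top aluminium canister with knurled lid, 60 mm diameter, 94 mm high: a bystander.
- puck_mid (a point): Centre of a blue ceramic thermistor puck, 40 mm diameter, 16 mm high: a bystander.
- stop_a_mid (a point): Middle of a steel DIN rail end stop, 46 x 16 mm, 38 mm high: a bystander.
- stop_b_mid (a point): Middle of the second end stop, same shape: a bystander.
There are look-alikes about, which are no part of the job. What is shaped like the jig but green or turquoise is not meant.

How it is judged:
On the way, in this order (a step that is already met when the one before it is completed fails the run):
1. the pin has been worked up past the first ridges, still in its bore (z of pin_lug in the frame of housing between 0.0125 and 0.02 m and distance between pin_lug and housing below 0.025 m).
2. the pin has been worked up past the second ridges, still in its bore (z of pin_lug in the frame of housing between 0.0235 and 0.031 m and distance between pin_lug and housing below 0.036 m).
3. the pin lies in the tray, let go (x of pin_knob in the frame of tray between -0.08 and 0.08 m and y of pin_knob in the frame of tray between -0.065 and 0.065 m and x of pin_lug in the frame of tray between -0.08 and 0.08 m and y of pin_lug in the frame of tray between -0.065 and 0.065 m and height (world z) of pin_knob below 0.04 m and contact force between the fingers and pin below 0.05 N), for 0.2 s.
4. the treadle is pressed down to its stop (value of joint treadle above 0.27 rad), for 0.2 s.
At the end, for the whole second after the job is handed in: The pin lies at rest and released in the tray, knob and lug both within its walls and the knob's centre less than 40 mm above the shelf, and the treadle, after having been held at its stop (over 0.27 rad for 0.2 s), is back up (below 0.04 rad) (x of pin_knob in the frame of tray between -0.08 and 0.08 m and y of pin_knob in the frame of tray between -0.065 and 0.065 m and x of pin_lug in the frame of tray between -0.08 and 0.08 m and y of pin_lug in the frame of tray between -0.065 and 0.065 m and height (world z) of pin_knob below 0.04 m and linear speed of pin below 0.02 m/s and value of joint treadle below 0.04 rad); the robot touches nothing.
It fails at once if the pin is forced (over 60 N between pin and housing) (contact force between pin and housing above 60 N).
It fails at once if the pin is dropped or flung (over 1.1 m/s out of the fingers) (linear speed of pin above 1.1 m/s and contact force between the fingers and pin below 0.01 N).
It fails at once if a bystander is moved more than 20 mm (distance of any of canister_mid, puck_mid, stop_a_mid, stop_b_mid from where it was at the start of the episode above 0.02 m).
It also fails if it takes over 67 s, if anything falls off the work surface, if the arm or the gripper's body presses on something with over 40 N, if the wrist force passes 120 N, or if a joint passes its speed limit or range.

## Working session

There is one attempt and no reset: what is moved stays moved. The work goes in short steps, Python scripts to look and compute and a tool call to move; the robot and the scene stay as the last step left them, time stands still between calls to the robot, and variables do not carry over. Pictures are saved under pics/ and viewed, about 8 in all and at most 12, crops included, and the job is handed in when it is done.

Besides the shell and the picture viewer there is one more tool, called after "Emit:" as name(argument=value, ...), one argument or row to a line, values as JSON. step_arm: Moves the arm, as the interface text tells. Its arguments: {"type":"object","properties":{"targets":{"type":"array","items":{"type":"object","properties":{"x":{"type":"number"},"y":{"type":"number"},"z":{"type":"number"},"rx":{"type":"number"},"ry":{"type":"number"},"rz":{"type":"number"}}}},"fingers":{"type":"number"},"squeeze":{"type":"number"}},"required":["targets"]}

```bash
mkdir -p pics
python3 - <<'E'
from rig import observe,camera
import cv2,numpy as np
print(observe())
for n in("side","top"):
    c=camera(n);cv2.imwrite(f"pics/{n}0.png",c["image"][:,:,::-1]);np.savez(f"{n}0.npz",**c)
    print(n,c["intrinsics"],c["k1"],c["view"])
E
```

```text
{'clock': 0.0, 'joint_pos': array([-1.41457601e+00,  3.13950243e-01,  4.49607761e-02,  1.30361236e+00,
       -3.70930118e-05,  1.43121854e+00]), 'qd': array([ 0.00318925, -0.00036037, -0.00068382,  0.00035822, -0.00016287,
       -0.00097981]), 'effort': array([-7.88141188e-04, -4.80629325e+01,  2.98530579e+01,  1.93131482e-02,
       -1.11871020e-04,  2.76541124e-05]), 'position': array([ 0.167579  , -0.54981278,  0.40382969]), 'ee_rot': array([ 8.03586450e-01, -5.95187368e-01, -6.56633545e-04, -6.19782283e-04]), 'wrist_force': array([-0.39740077,  0.51996137,  0.52813151]), 'wrist_torque': array([-0.00248725, -0.02990585, -0.04465446]), 'gripper_width': 0.9983152433540669}
side [[465.26769687   0.         277.49051612]
 [  0.         465.26769687 203.47331957]
 [  0.           0.           1.        ]] -0.04027689978425022 [[-0.71583655 -0.69821719 -0.00841394  0.33833615]
 [ 0.33989289 -0.35894525  0.86927046 -0.22401347]
 [-0.60995972  0.61939572  0.49426519 -0.71279427]
 [ 0.          0.          0.          1.        ]]
top [[453.29969974   0.         275.56021497]
 [  0.         453.29969974 208.51543383]
 [  0.           0.           1.        ]] -0.12023531267945399 [[ 0.01040635 -0.99945264  0.03140262 -0.02135027]
 [ 0.9882402   0.0150706   0.15216502 -0.49477851]
 [-0.15255498  0.02944985  0.9878561  -1.15231771]
 [ 0.          0.          0.          1.        ]]
```

View pics/side0.png

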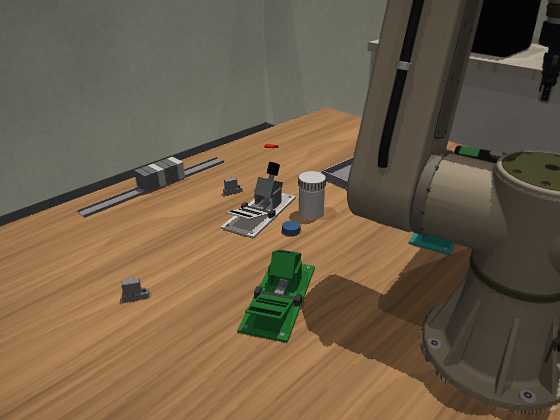

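View pics/top0.png

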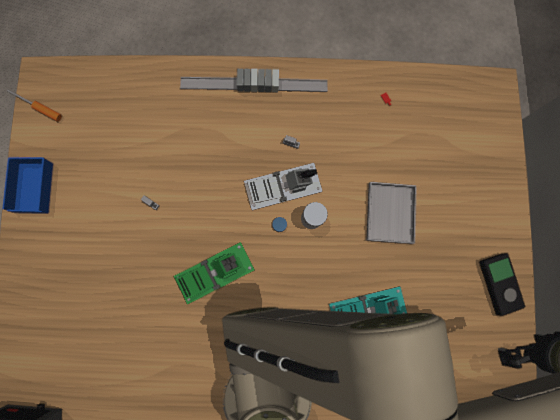

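The grey jig is at about (283,187) in the top view, its knob to the right at (308,174), the tray at (390,213), the canister at (315,215) and the puck at (280,225). In the side view the knob is at (273,169). I'll zoom in on both views in one composite.

```bash
cat > h.py <<'E'
import numpy as np,cv2
from scipy.spatial.transform import Rotation as R
def ray(c,uv):
    K=c["intrinsics"];k=float(c["k1"])
    p=cv2.undistortPoints(np.float64([[uv]]),K,np.float64([k,0,0,0]))[0,0]
    V=c["view"];d=V[:3,:3].T@np.array([p[0],-p[1],-1]);o=-V[:3,:3].T@V[:3,3]
    return o,d/np.linalg.norm(d)
def plane(c,uv,z):
    o,d=ray(c,uv);return o+d*(z-o[2])/d[2]
def tri(c1,u1,c2,u2):
    o1,d1=ray(c1,u1);o2,d2=ray(c2,u2)
    s=np.linalg.lstsq(np.c_[d1,-d2],o2-o1,rcond=None)[0]
    a=o1+s[0]*d1;b=o2+s[1]*d2;return (a+b)/2,np.linalg.norm(a-b)
def proj(c,P):
    P=np.atleast_2d(P);V=c["view"];q=P@V[:3,:3].T+V[:3,3]
    s=np.c_[q[:,0],-q[:,1]]/-q[:,2:];r=(s**2).sum(1,keepdims=True)
    s=s*(1+float(c["k1"])*r);K=c["intrinsics"];return s*[K[0,0],K[1,1]]+[K[0,2],K[1,2]]
def load(n):return dict(np.load(n+".npz"))
E
python3 - <<'E'
import cv2,numpy as np
t=cv2.imread("pics/top0.png")[155:215,235:335];s=cv2.imread("pics/side0.png")[150:240,215:315]
t=cv2.resize(t,None,fx=7.5,fy=7.5,interpolation=cv2.INTER_CUBIC)
cv2.imwrite("pics/tc.png",t)
s=cv2.resize(s,None,fx=6.5,fy=6.5,interpolation=cv2.INTER_CUBIC)
cv2.imwrite("pics/sc.png",s)
E
```

```text
(no output)
```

View pics/tc.png

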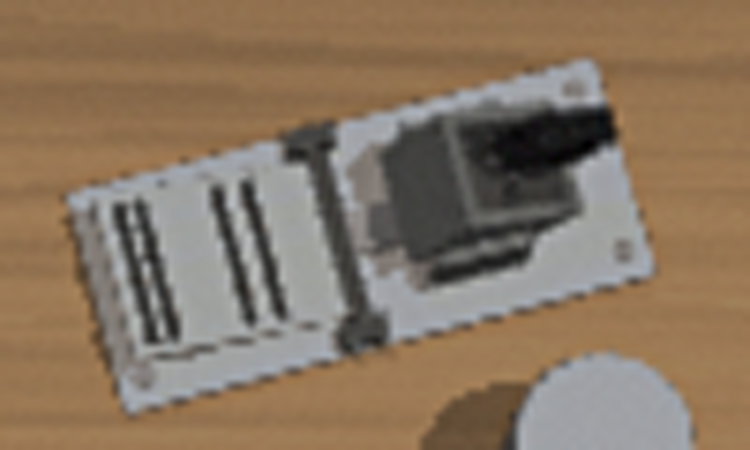

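View pics/sc.png

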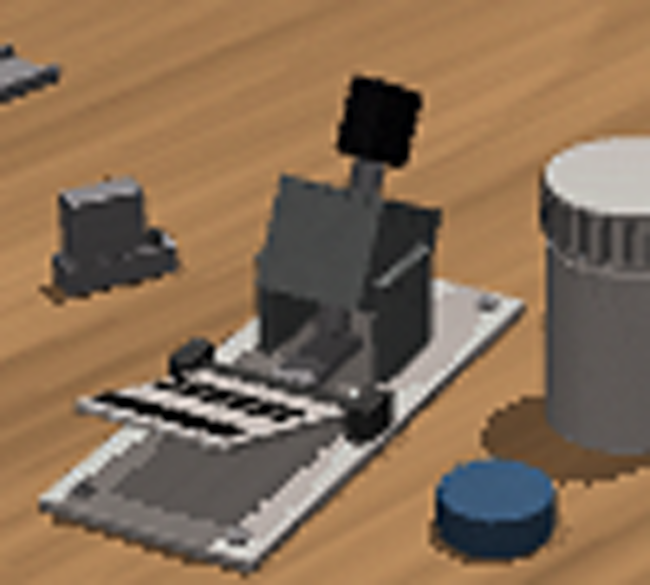

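The top crop gives the plate corners at (592,60), (655,272), (128,412) and (68,198). In the side crop the knob centre is about (380,120) and the plate corners are (525,300), (248,562) and (42,500). Next I compute the poses.

Run:
```python
from h import *
np.set_printoptions(precision=4,suppress=True)
t=load("top0");s=load("side0")
ft=lambda u:((u[0]+.5)/7.5-.5+235,(u[1]+.5)/7.5-.5+155)
fs=lambda u:((u[0]+.5)/6.5-.5+215,(u[1]+.5)/6.5-.5+150)
C=np.array([plane(t,ft(u),.006) for u in [(592,60),(655,272),(128,412),(68,198)]]);print(C)
S=np.array([plane(s,fs(u),.006) for u in [(525,300),(248,562),(42,500)]]);print("side",S, np.linalg.norm(np.diff(S,axis=0),axis=1))
print(np.linalg.norm(C-np.roll(C,-1,0),axis=1))
def fit(C,L):
    A=L[:,:2]-L[:,:2].mean(0);B=C[:,:2]-C[:,:2].mean(0)
    U,_,V=np.linalg.svd(A.T@B);Rm=(U@np.diag([1,np.linalg.det(U@V)])@V).T
    return np.arctan2(Rm[1,0],Rm[0,0]),C[:,:2].mean(0)-Rm@L[:,:2].mean(0)
# pin end right(-y world): jig x = toward treadle. 
L=np.array([[-.065,-.042],[-.065,.042],[.135,.042],[.135,-.042]])
a,o=fit(C,L);print("jig top",np.degrees(a),o)
a2,o2=fit(S,L[[1,2,3]]);print("jig side",np.degrees(a2),o2)
def pts(a,o):
    Rj=R.from_euler('z',a).as_matrix();Rh=Rj@R.from_euler('y',-30,degrees=True).as_matrix()
    O=np.array([*o,0]);H=O+[0,0,.034]
    return H,Rh,H+Rh[:,2]*.059,O+Rj@[.101,0,.033]
H,Rh,k,pad=pts((a+a2)/2,(o+o2)/2);print("H",H,"\n",Rh,"\nknob",k,"pad",pad)
print("proj knob",proj(t,k),proj(s,k))
print("knob tri",tri(s,fs((380,120)),t,ft((555,138))))
# tray
img=t["image"]
print("tray",[plane(t,u,.022) for u in [(369,183),(415,185),(413,243),(366,240)]])
g=cv2.cvtColor(s["image"],cv2.COLOR_RGB2GRAY)[155:180,262:290];
m=(g<18).astype(np.uint8);M=cv2.moments(m,True);print("knob px side",M["m10"]/M["m00"]+262,M["m01"]/M["m00"]+155,M["m00"])
rect=cv2.minAreaRect(np.argwhere(m)[:,::-1].astype(np.float32));print(rect)
print("canister",plane(t,(315,214),.094),"puck",plane(t,(280,225),.016))
```

```text
[[ 0.6296 -0.1192  0.006 ]
 [ 0.5507 -0.1419  0.006 ]
 [ 0.4963  0.0485  0.006 ]
 [ 0.5745  0.0717  0.006 ]]
side [[ 0.5498 -0.1415  0.006 ]
 [ 0.4957  0.0511  0.006 ]
 [ 0.5732  0.0732  0.006 ]] [0.2    0.0806]
[0.0821 0.198  0.0815 0.1987]
jig top 106.06886096417942 [ 0.5725 -0.0689]
jig side 106.14523295872101 [ 0.572  -0.0675]
H [ 0.5722 -0.0682  0.034 ] 
 [[-0.2403 -0.9607  0.1387]
 [ 0.832  -0.2774 -0.4804]
 [ 0.5     0.      0.866 ]] 
knob [ 0.5804 -0.0965  0.0851] pad [0.5442 0.0289 0.033 ]
proj knob [[308.2803 173.2576]] [[272.9922 168.3538]]
knob tri (array([ 0.5811, -0.0972,  0.0854]), np.float64(0.00011218032555083968))
tray [array([ 0.5716, -0.2689,  0.022 ]), array([ 0.5686, -0.3976,  0.022 ]), array([ 0.4093, -0.3862,  0.022 ]), array([ 0.4163, -0.2575,  0.022 ])]
knob px side 272.7948717948718 168.2905982905983 117.0
((10.911764144897461, 13.352941513061523), (10.186494827270508, 11.399173736572266), 14.03624439239502)
canister [ 0.474  -0.1124  0.094 ] puck [ 0.4542 -0.028   0.016 ]
```

```bash
cat >> h.py <<'E'
def goal(P,Rm):
    "shift cm, rotvec deg in the present tool axes to TCP pose"
    from rig import observe
    o=observe();R0=R.from_quat(o["ee_rot"])
    d=R0.inv().apply(np.asarray(P)-o["position"])*100
    r=np.degrees((R0.inv()*R.from_matrix(Rm)).as_rotvec())
    print("shift",d.round(2),"turn",r.round(1))
a=np.radians(106.1);O=np.array([.5722,-.0682,0])
Rj=R.from_euler('z',a).as_matrix();Rh=Rj@R.from_euler('y',-30,degrees=True).as_matrix()
H=O+[0,0,.034];hz=Rh[:,2]
Rt=np.c_[-Rh[:,1],-np.cross(hz,-Rh[:,1]),-hz]   # tool: x=-housing y, z=-bore
def grasp(up): return H+hz*(.059+.155+up)
def state():
    from rig import observe
    o=observe();p=o["position"]+R.from_quat(o["ee_rot"]).apply([0,0,.155])
    print("t",round(o["clock"],2),"j",o["joint_pos"].round(3),"F",o["wrist_force"].round(1),"T",o["wrist_torque"].round(2),"w",round(o["gripper_width"],3))
    q=Rh.T@(p-H);print("grasp pt in housing mm",(q*1000).round(1),"rel rot deg",np.degrees((R.from_matrix(Rt).inv()*R.from_quat(o["ee_rot"])).as_rotvec()).round(1))
E
python3 - <<'E'
from h import *
print(Rt,np.linalg.det(Rt));goal(grasp(.08),Rt);state();t=load("top0")
print("stops",plane(t,(290,142),.019))
E
```

```text
[[ 0.96077915  0.24016153 -0.13865733]
 [ 0.27731465 -0.83205915  0.48038958]
 [-0.         -0.5        -0.8660254 ]] 1.0000000000000002
shift [-19.56 -52.53  11.57] turn [ 23.6 -23.2 -86.9]
t 0.1 j [-1.415  0.314  0.045  1.304 -0.     1.431] F [ 0.2  0.4 -0.1] T [ 0.02  0.01 -0.02] w 0.998
grasp pt in housing mm [-195.9  522.3  361.3] rel rot deg [-23.6  23.2  86.9]
stops [ 0.68307336 -0.05326081  0.019     ]
```

Emit:
step_arm(
  targets=[
    {"x":-9.8,"y":-26.3,"z":4,"rx":11.8,"ry":-11.6,"rz":-43.5},
    {"x":-9.8,"y":-26.3,"z":4,"rx":11.8,"ry":-11.6,"rz":-43.5},
    {"x":-9.8,"y":-26.3,"z":4,"rx":11.8,"ry":-11.6,"rz":-43.5},
    {"x":-9.8,"y":-26.3,"z":4,"rx":11.8,"ry":-11.6,"rz":-43.5},
    {"x":-9.8,"y":-26.3,"z":4,"rx":11.8,"ry":-11.6,"rz":-43.5},
    {"x":-19.6,"y":-52.5,"z":11.6,"rx":23.6,"ry":-23.2,"rz":-86.9},
    {"x":-19.6,"y":-52.5,"z":11.6,"rx":23.6,"ry":-23.2,"rz":-86.9},
    {"x":-19.6,"y":-52.5,"z":11.6,"rx":23.6,"ry":-23.2,"rz":-86.9},
    {"x":-19.6,"y":-52.5,"z":11.6,"rx":23.6,"ry":-23.2,"rz":-86.9},
    {"x":-19.6,"y":-52.5,"z":11.6,"rx":23.6,"ry":-23.2,"rz":-86.9},
    {"x":-19.6,"y":-52.5,"z":11.6,"rx":23.6,"ry":-23.2,"rz":-86.9},
    {"x":-19.6,"y":-52.5,"z":11.6,"rx":23.6,"ry":-23.2,"rz":-86.9},
  ],
  fingers=4.5,
  squeeze=40,
)

```text
clock: 1.3
position: [0.6149, -0.206, 0.2853]
ee_rot: [0.956, 0.138, -0.038, -0.258]
wrist_force: [0.8, -0.2, -0.5]
gripper_width: 0.524
```

```bash
python3 -c "
from h import *
state();goal(grasp(.08),Rt);goal(grasp(.003),Rt)"
```

```text
t 1.3 j [-0.516  0.706  0.319  1.581  0.357  0.696] F [ 0.8 -0.2 -0.5] T [-0.48 -0.14 -0.01] w 0.524
grasp pt in housing mm [  1.3  -2.3 134.7] rel rot deg [ 0.2 -0.2 -0.2]
shift [-0.29  0.07 -0.43] turn [-0.2  0.2  0.2]
shift [-0.26  0.1   7.27] turn [-0.2  0.2  0.2]
```

Emit:
step_arm(
  targets=[
    {"x":-0.3,"y":0.1,"z":2.0,"rz":0.2},
    {"x":-0.3,"y":0.1,"z":4.0,"rz":0.2},
    {"x":-0.3,"y":0.1,"z":5.0,"rz":0.2},
    {"x":-0.3,"y":0.1,"z":5.0,"rz":0.2},
  ],
)

```text
validation failed for argument at $.ta...
```

Run:
```python
from h import *
from rig import camera
state();goal(grasp(.002),Rt)
t=camera("top");s=camera("side")
a=t["image"][130:230,240:340];b=s["image"][110:210,225:325]
im=np.hstack([cv2.resize(x,(400,400),interpolation=cv2.INTER_CUBIC) for x in(a,b)])
cv2.imwrite("pics/pre.png",im[:,:,::-1])
```

```text
t 1.3 j [-0.516  0.706  0.319  1.581  0.357  0.696] F [ 0.8 -0.2 -0.5] T [-0.48 -0.14 -0.01] w 0.524
grasp pt in housing mm [  1.3  -2.3 134.7] rel rot deg [ 0.2 -0.2 -0.2]
shift [-0.26  0.1   7.37] turn [-0.2  0.2  0.2]
```

View pics/pre.png

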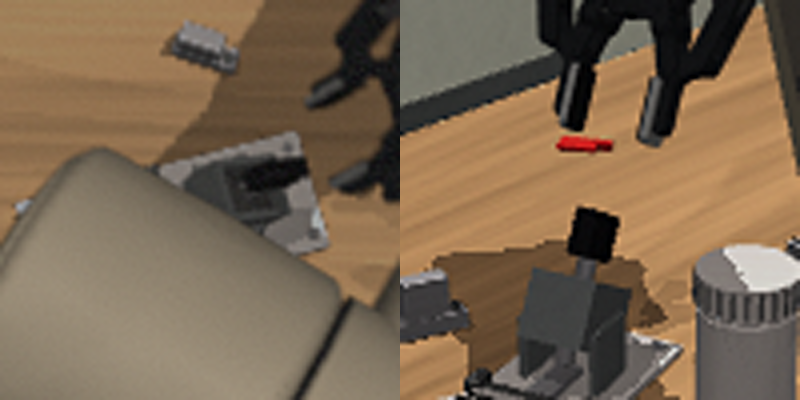

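The composite shows the open fingers above the knob: knob at (275,170) on the left and (595,235) on the right. The move was refused, so I'll send it again with every key filled in.

Emit:
step_arm(
  targets=[
    {"x":-0.3,"y":0.1,"z":2.5,"rx":-0.2,"ry":0.2,"rz":0.2},
    {"x":-0.3,"y":0.1,"z":4.5,"rx":-0.2,"ry":0.2,"rz":0.2},
    {"x":-0.3,"y":0.1,"z":5.0,"rx":-0.2,"ry":0.2,"rz":0.2},
    {"x":-0.3,"y":0.1,"z":5.0,"rx":-0.2,"ry":0.2,"rz":0.2},
  ],
)

```text
clock: 1.8
position: [0.604, -0.184, 0.2417]
ee_rot: [0.957, 0.134, -0.037, -0.256]
wrist_force: [0.5, 0.4, -0.4]
gripper_width: 0.525
```

Run:
```python
from h import *
from rig import camera
state();goal(grasp(.002),Rt)
t=camera("top");s=camera("side")
a=t["image"][130:230,240:340];b=s["image"][110:210,225:325]
im=np.hstack([cv2.resize(x,(400,400),interpolation=cv2.INTER_CUBIC) for x in(a,b)])
cv2.imwrite("pics/pre2.png",im[:,:,::-1])
```

```text
t 1.8 j [-0.495  0.693  0.185  1.448  0.365  0.724] F [ 0.5  0.4 -0.4] T [-0.42 -0.11  0.03] w 0.525
grasp pt in housing mm [-0.2  1.6 84.9] rel rot deg [ 0.  -0.   0.1]
shift [ 0.15 -0.02  2.39] turn [-0.   0.  -0.1]
```

View pics/pre2.png

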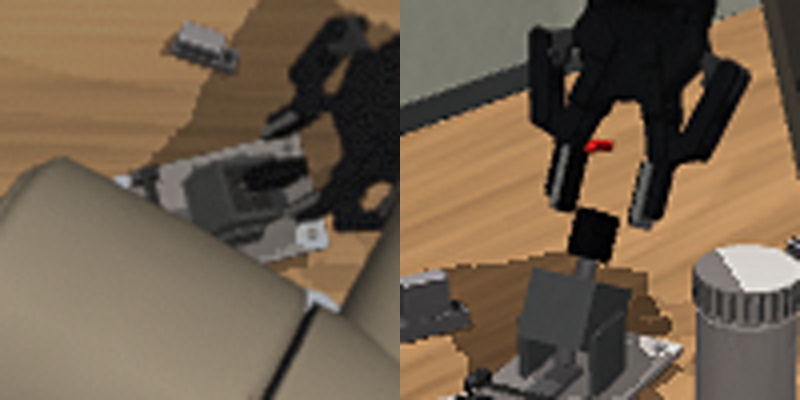

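The fingertips are at about (562,205) and (643,222), so they straddle the knob at (595,235). I'll descend and close.

Emit:
step_arm(
  targets=[
    {"x":0.15,"y":0,"z":1.2,"rx":0,"ry":0,"rz":0},
    {"x":0.15,"y":0,"z":2.4,"rx":0,"ry":0,"rz":0},
    {"x":0.15,"y":0,"z":2.4,"rx":0,"ry":0,"rz":0},
    {"x":0.15,"y":0,"z":2.4,"rx":0,"ry":0,"rz":0},
  ],
)

```text
clock: 2.3
position: [0.6027, -0.1724, 0.2217]
ee_rot: [0.957, 0.135, -0.036, -0.256]
wrist_force: [0.1, -1.4, 0.6]
gripper_width: 0.528
```

Emit:
step_arm(
  targets=[
    {"x":0,"y":0,"z":0,"rx":0,"ry":0,"rz":0},
    {"x":0,"y":0,"z":0,"rx":0,"ry":0,"rz":0},
    {"x":0,"y":0,"z":0,"rx":0,"ry":0,"rz":0},
    {"x":0,"y":0,"z":0,"rx":0,"ry":0,"rz":0},
    {"x":0,"y":0,"z":0,"rx":0,"ry":0,"rz":0},
    {"x":0,"y":0,"z":0,"rx":0,"ry":0,"rz":0},
    {"x":0,"y":0,"z":0,"rx":0,"ry":0,"rz":0},
  ],
  fingers=0,
  squeeze=40,
)

```text
clock: 3.0
position: [0.6029, -0.1726, 0.222]
ee_rot: [0.957, 0.135, -0.036, -0.256]
wrist_force: [1.0, -2.3, 1.7]
gripper_width: 0.157
```

```bash
python3 -c "
from h import *
state()"
```

```text
t 3.0 j [-0.481  0.696  0.14   1.392  0.37   0.739] F [ 1.  -2.3  1.7] T [-0.47 -0.2  -0.06] w 0.157
grasp pt in housing mm [-0.5 -0.8 62.2] rel rot deg [-0.1  0.1  0.1]
```

The knob is gripped. Now turn clockwise, which is +rz about the tool z.

Emit:
step_arm(
  targets=[
    {"x":0,"y":0,"z":0,"rx":0,"ry":0,"rz":6},
    {"x":0,"y":0,"z":0,"rx":0,"ry":0,"rz":12},
    {"x":0,"y":0,"z":0,"rx":0,"ry":0,"rz":18},
    {"x":0,"y":0,"z":0,"rx":0,"ry":0,"rz":24},
    {"x":0,"y":0,"z":0,"rx":0,"ry":0,"rz":30},
    {"x":0,"y":0,"z":0,"rx":0,"ry":0,"rz":36},
    {"x":0,"y":0,"z":0,"rx":0,"ry":0,"rz":38},
    {"x":0,"y":0,"z":0,"rx":0,"ry":0,"rz":38},
  ],
)

```text
clock: 3.8
position: [0.6029, -0.1727, 0.2219]
ee_rot: [0.948, -0.184, -0.117, -0.23]
wrist_force: [0.1, -0.9, 0.9]
gripper_width: 0.156
```

```bash
python3 -c "
from h import *
state()"
```

```text
t 3.8 j [-0.481  0.696  0.14   1.392  0.37   1.402] F [ 0.1 -0.9  0.9] T [-0.63 -0.23 -0.03] w 0.156
grasp pt in housing mm [-0.6 -0.8 62.2] rel rot deg [-0.1  0.1 38.1]
```

Low force throughout. Lift 13 mm in gentle steps.

Emit:
step_arm(
  targets=[
    {"x":0,"y":0,"z":-0.2,"rx":0,"ry":0,"rz":0},
    {"x":0,"y":0,"z":-0.4,"rx":0,"ry":0,"rz":0},
    {"x":0,"y":0,"z":-0.6,"rx":0,"ry":0,"rz":0},
    {"x":0,"y":0,"z":-0.7,"rx":0,"ry":0,"rz":0},
    {"x":0,"y":0,"z":-0.7,"rx":0,"ry":0,"rz":0},
  ],
)

```text
clock: 4.3
position: [0.6039, -0.1761, 0.2281]
ee_rot: [0.948, -0.184, -0.117, -0.23]
wrist_force: [0.0, 0.4, -0.8]
gripper_width: 0.161
```

```bash
python3 -c "
from h import *
state()"
```

```text
t 4.3 j [-0.485  0.695  0.155  1.409  0.369  1.398] F [ 0.   0.4 -0.8] T [-0.46 -0.15 -0.05] w 0.161
grasp pt in housing mm [-0.7 -0.8 69.4] rel rot deg [-0.1  0.1 38. ]
```

Emit:
step_arm(
  targets=[
    {"x":0,"y":0,"z":-0.2,"rx":0,"ry":0,"rz":0},
    {"x":0,"y":0,"z":-0.4,"rx":0,"ry":0,"rz":0},
    {"x":0,"y":0,"z":-0.57,"rx":0,"ry":0,"rz":0},
    {"x":0,"y":0,"z":-0.57,"rx":0,"ry":0,"rz":0},
    {"x":0,"y":0,"z":-0.57,"rx":0,"ry":0,"rz":0},
  ],
)

```text
clock: 4.8
position: [0.6047, -0.1789, 0.2331]
ee_rot: [0.948, -0.184, -0.117, -0.23]
wrist_force: [0.1, -0.2, -1.6]
gripper_width: 0.154
```

Run:
```python
from h import *
from rig import camera
state();s=camera("side")
b=s["image"][130:210,225:325]
cv2.imwrite("pics/l1.png",cv2.resize(b,(750,600),interpolation=cv2.INTER_CUBIC)[:,:,::-1])
```

```text
t 4.8 j [-0.488  0.695  0.167  1.422  0.367  1.395] F [ 0.1 -0.2 -1.6] T [-0.49 -0.08 -0.03] w 0.154
grasp pt in housing mm [-0.7 -0.8 75.1] rel rot deg [-0.1  0.1 38. ]
```

View pics/l1.png

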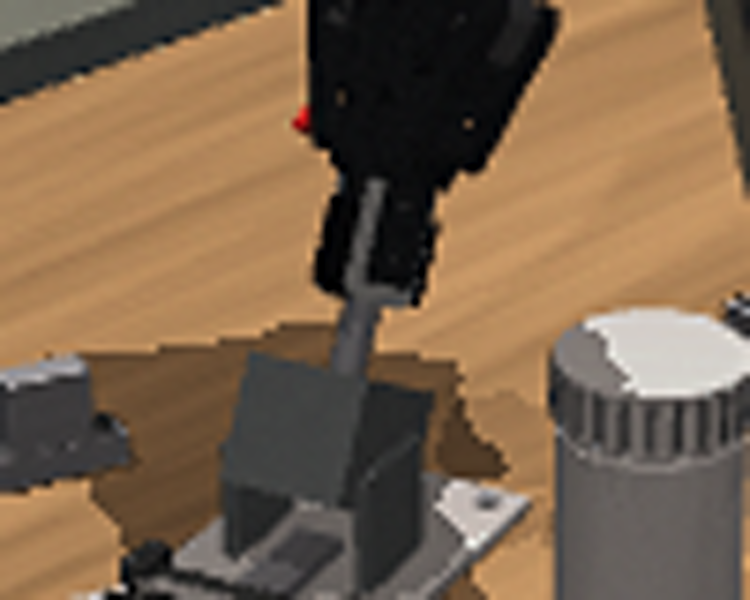

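The pin came up with the knob: the shank showing below the fingers at (350,340) is longer than before. Now turn anticlockwise to −38, which is −76 from here.

Emit:
step_arm(
  targets=[
    {"x":0,"y":0,"z":0,"rx":0,"ry":0,"rz":-8},
    {"x":0,"y":0,"z":0,"rx":0,"ry":0,"rz":-16},
    {"x":0,"y":0,"z":0,"rx":0,"ry":0,"rz":-24},
    {"x":0,"y":0,"z":0,"rx":0,"ry":0,"rz":-32},
    {"x":0,"y":0,"z":0,"rx":0,"ry":0,"rz":-40},
    {"x":0,"y":0,"z":0,"rx":0,"ry":0,"rz":-48},
    {"x":0,"y":0,"z":0,"rx":0,"ry":0,"rz":-56},
    {"x":0,"y":0,"z":0,"rx":0,"ry":0,"rz":-64},
    {"x":0,"y":0,"z":0,"rx":0,"ry":0,"rz":-72},
    {"x":0,"y":0,"z":0,"rx":0,"ry":0,"rz":-76},
    {"x":0,"y":0,"z":0,"rx":0,"ry":0,"rz":-76},
  ],
)

```text
clock: 5.95
position: [0.6046, -0.1788, 0.2329]
ee_rot: [0.861, 0.439, 0.05, -0.253]
wrist_force: [-0.1, -1.2, -1.3]
gripper_width: 0.161
```

```bash
python3 -c "
from h import *
state()"
```

```text
t 5.95 j [-0.488  0.695  0.167  1.422  0.367  0.068] F [-0.1 -1.2 -1.3] T [-0.58 -0.2  -0.03] w 0.161
grasp pt in housing mm [-0.6 -0.7 74.9] rel rot deg [ -0.1   0.  -38. ]
```

Emit:
step_arm(
  targets=[
    {"x":0,"y":0,"z":-0.2,"rx":0,"ry":0,"rz":0},
    {"x":0,"y":0,"z":-0.4,"rx":0,"ry":0,"rz":0},
    {"x":0,"y":0,"z":-0.6,"rx":0,"ry":0,"rz":0},
    {"x":0,"y":0,"z":-0.6,"rx":0,"ry":0,"rz":0},
  ],
)

```text
clock: 6.35
position: [0.6056, -0.1819, 0.2386]
ee_rot: [0.861, 0.439, 0.05, -0.253]
wrist_force: [-0.3, -0.5, -0.3]
gripper_width: 0.154
```

```bash
python3 -c "
from h import *
state()"
```

```text
t 6.35 j [-0.491  0.694  0.181  1.437  0.366  0.066] F [-0.3 -0.5 -0.3] T [-0.5  -0.16 -0.05] w 0.154
grasp pt in housing mm [-0.7 -0.9 81.4] rel rot deg [ -0.2   0.1 -37.9]
```

Emit:
step_arm(
  targets=[
    {"x":0,"y":0,"z":-0.2,"rx":0,"ry":0,"rz":0},
    {"x":0,"y":0,"z":-0.4,"rx":0,"ry":0,"rz":0},
    {"x":0,"y":0,"z":-0.48,"rx":0,"ry":0,"rz":0},
    {"x":0,"y":0,"z":-0.48,"rx":0,"ry":0,"rz":0},
  ],
)

```text
clock: 6.75
position: [0.6063, -0.1843, 0.2429]
ee_rot: [0.861, 0.439, 0.05, -0.253]
wrist_force: [0.3, 0.5, -0.8]
gripper_width: 0.155
```

Emit:
step_arm(
  targets=[
    {"x":0,"y":0,"z":0,"rx":0,"ry":0,"rz":8},
    {"x":0,"y":0,"z":0,"rx":0,"ry":0,"rz":16},
    {"x":0,"y":0,"z":0,"rx":0,"ry":0,"rz":24},
    {"x":0,"y":0,"z":0,"rx":0,"ry":0,"rz":32},
    {"x":0,"y":0,"z":0,"rx":0,"ry":0,"rz":40},
    {"x":0,"y":0,"z":0,"rx":0,"ry":0,"rz":48},
    {"x":0,"y":0,"z":0,"rx":0,"ry":0,"rz":56},
    {"x":0,"y":0,"z":0,"rx":0,"ry":0,"rz":64},
    {"x":0,"y":0,"z":0,"rx":0,"ry":0,"rz":72},
    {"x":0,"y":0,"z":0,"rx":0,"ry":0,"rz":76},
    {"x":0,"y":0,"z":0,"rx":0,"ry":0,"rz":76},
  ],
)

```text
clock: 7.85
position: [0.6063, -0.1843, 0.2428]
ee_rot: [0.948, -0.184, -0.116, -0.23]
wrist_force: [-0.6, 0.3, -1.4]
gripper_width: 0.154
```

```bash
python3 -c "
from h import *
state()"
```

```text
t 7.85 j [-0.494  0.694  0.191  1.449  0.365  1.39 ] F [-0.6  0.3 -1.4] T [-0.46 -0.13 -0.02] w 0.154
grasp pt in housing mm [-0.8 -0.9 86.3] rel rot deg [-0.1  0.2 38.1]
```

Lug is at about 26 mm with low forces. Pull through the third ridges.

Emit:
step_arm(
  targets=[
    {"x":0,"y":0,"z":-0.2,"rx":0,"ry":0,"rz":0},
    {"x":0,"y":0,"z":-0.4,"rx":0,"ry":0,"rz":0},
    {"x":0,"y":0,"z":-0.6,"rx":0,"ry":0,"rz":0},
    {"x":0,"y":0,"z":-0.8,"rx":0,"ry":0,"rz":0},
    {"x":0,"y":0,"z":-0.8,"rx":0,"ry":0,"rz":0},
  ],
)

```text
clock: 8.35
position: [0.6075, -0.1883, 0.2501]
ee_rot: [0.949, -0.184, -0.116, -0.23]
wrist_force: [0.1, 0.3, -0.4]
gripper_width: 0.158
```

Emit:
step_arm(
  targets=[
    {"x":0,"y":0,"z":-0.6,"rx":0,"ry":0,"rz":0},
    {"x":0,"y":0,"z":-1.2,"rx":0,"ry":0,"rz":0},
    {"x":0,"y":0,"z":-1.8,"rx":0,"ry":0,"rz":0},
    {"x":0,"y":0,"z":-2.4,"rx":0,"ry":0,"rz":0},
    {"x":0,"y":0,"z":-3.0,"rx":0,"ry":0,"rz":0},
    {"x":0,"y":0,"z":-4.0,"rx":0,"ry":0,"rz":0},
    {"x":0,"y":0,"z":-5.0,"rx":0,"ry":0,"rz":0},
    {"x":0,"y":0,"z":-5.0,"rx":0,"ry":0,"rz":0},
  ],
)

```text
clock: 9.15
position: [0.6148, -0.2132, 0.2951]
ee_rot: [0.949, -0.184, -0.115, -0.229]
wrist_force: [0.5, -0.2, -1.6]
gripper_width: 0.159
```

Run:
```python
from h import *
from rig import camera
state();s=camera("side")
b=s["image"][90:210,225:325]
cv2.imwrite("pics/l3.png",cv2.resize(b,(500,600),interpolation=cv2.INTER_CUBIC)[:,:,::-1])
```

```text
t 9.15 j [-0.526  0.701  0.336  1.594  0.354  1.359] F [ 0.5 -0.2 -1.6] T [-0.48 -0.13  0.  ] w 0.159
grasp pt in housing mm [ -1.1  -1.4 146.7] rel rot deg [-0.2  0.4 38. ]
```

View pics/l3.png

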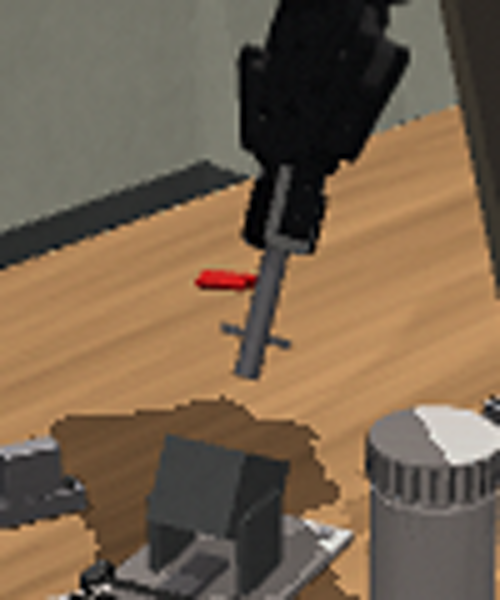

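The pin is clear of the bore and held upright along the tool axis: tip at (247,375), lug at (255,335). Next I plan the lay-down in the tray, with the tool 30° above horizontal and pointing towards +y.

```bash
cat >> h.py <<'E'
T=np.array([.4915,-.3276])
def lay(z,e=30,d=(.1,.995)):
    d=np.array(d)/np.hypot(*d);c,s=np.cos(np.radians(e)),np.sin(np.radians(e))
    zt=np.array([c*d[0],c*d[1],-s]);x=np.array([d[1],-d[0],0]);Rm=np.c_[x,np.cross(zt,x),zt]
    g=np.array([*(T-.031*d),z]);return g-.155*zt,Rm
E
python3 - <<'E'
from h import *
state();P,Rm=lay(.16);print(P);goal(P,Rm)
t=load("top0");print("turq",[plane(t,u,.03) for u in[(330,300),(405,288),(405,315)]])
E
```

```text
t 9.2 j [-0.525  0.701  0.335  1.593  0.354  1.359] F [ 0.3  0.4 -0.4] T [-0.5  -0.16  0.05] w 0.158
grasp pt in housing mm [ -1.1  -1.2 145.8] rel rot deg [-0.2  0.3 38. ]
[ 0.47497681 -0.49200571  0.2375    ]
shift [-2.63 30.93 -6.54] turn [ 33.3   4.8 -21.2]
turq [array([ 0.25857114, -0.15888232,  0.03      ]), array([ 0.28965825, -0.35853892,  0.03      ]), array([ 0.2193718 , -0.35722897,  0.03      ])]
```

Emit:
step_arm(
  targets=[
    {"x":-0.3,"y":3.1,"z":-0.7,"rx":3.3,"ry":0.5,"rz":-2.1},
    {"x":-0.5,"y":6.2,"z":-1.3,"rx":6.7,"ry":1.0,"rz":-4.2},
    {"x":-0.8,"y":9.3,"z":-2.0,"rx":10,"ry":1.4,"rz":-6.4},
    {"x":-1.0,"y":12.4,"z":-2.6,"rx":13.3,"ry":1.9,"rz":-8.5},
    {"x":-1.3,"y":15.5,"z":-3.3,"rx":16.7,"ry":2.4,"rz":-10.6},
    {"x":-1.6,"y":18.6,"z":-3.9,"rx":20,"ry":2.9,"rz":-12.7},
    {"x":-1.8,"y":21.7,"z":-4.6,"rx":23.3,"ry":3.4,"rz":-14.8},
    {"x":-2.1,"y":24.8,"z":-5.2,"rx":26.6,"ry":3.8,"rz":-17},
    {"x":-2.4,"y":27.9,"z":-5.9,"rx":30,"ry":4.3,"rz":-19.1},
    {"x":-2.6,"y":30.9,"z":-6.5,"rx":33.3,"ry":4.8,"rz":-21.2},
    {"x":-2.6,"y":30.9,"z":-6.5,"rx":33.3,"ry":4.8,"rz":-21.2},
    {"x":-2.6,"y":30.9,"z":-6.5,"rx":33.3,"ry":4.8,"rz":-21.2},
  ],
)

```text
clock: 10.4
position: [0.4747, -0.4924, 0.2351]
ee_rot: [0.865, -0.045, 0.025, -0.5]
wrist_force: [0.8, 0.3, -1.0]
gripper_width: 0.158
```

Run:
```python
from h import *
from rig import camera
state();goal(*lay(.16));goal(*lay(.09));goal(*lay(.053))
t=camera("top");s=camera("side");np.savez("top1.npz",**t)
cv2.imwrite("pics/tray.png",np.hstack([cv2.resize(t["image"][130:280,330:480],(400,400)),cv2.resize(s["image"][60:260,260:460],(400,400))])[:,:,::-1])
```

```text
t 10.4 j [-1.02   1.11   0.772  2.177  0.554  0.367] F [ 0.8  0.3 -1. ] T [-0.92  0.13  0.01] w 0.158
grasp pt in housing mm [-159.7  161.2  235.2] rel rot deg [29.7 15.6 15.8]
shift [ 0.02 -0.23 -0.08] turn [-0.1 -0.1 -0.2]
shift [0.04 5.84 3.41] turn [-0.1 -0.1 -0.2]
shift [0.05 9.05 5.25] turn [-0.1 -0.1 -0.2]
```

View pics/tray.png

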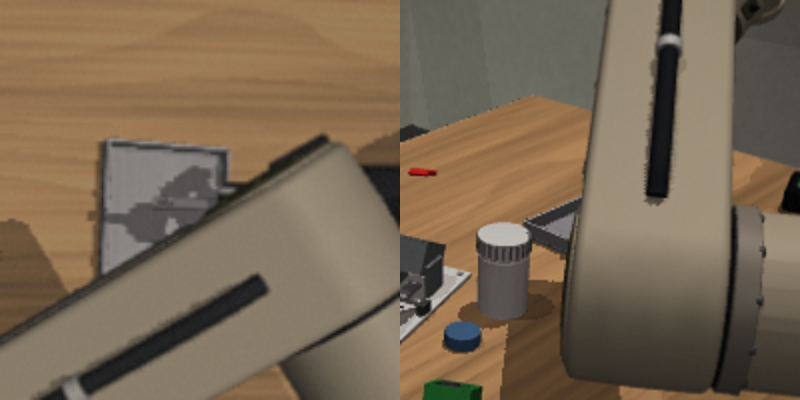

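The tray is at (105–230, 140–270) on the left, with the pin's shadow inside it at about (165,210); the arm hides the rest. Now descend.

Emit:
step_arm(
  targets=[
    {"x":0,"y":1.5,"z":0.85,"rx":0,"ry":0,"rz":0},
    {"x":0,"y":3.0,"z":1.7,"rx":0,"ry":0,"rz":0},
    {"x":0,"y":4.5,"z":2.6,"rx":0,"ry":0,"rz":0},
    {"x":0,"y":5.85,"z":3.4,"rx":0,"ry":0,"rz":0},
    {"x":0,"y":5.85,"z":3.4,"rx":0,"ry":0,"rz":0},
  ],
)

```text
clock: 11.0
position: [0.4758, -0.4899, 0.1668]
ee_rot: [0.864, -0.044, 0.024, -0.5]
wrist_force: [-0.6, 0.1, -0.7]
gripper_width: 0.156
```

```bash
python3 -c "
from h import *
state();goal(*lay(.065));goal(*lay(.053));goal(*lay(.048))"
```

```text
t 11.0 j [-1.016  1.16   0.709  2.066  0.554  0.367] F [-0.6  0.1 -0.7] T [-0.91  0.1   0.06] w 0.156
grasp pt in housing mm [-191.8  159.9  174.9] rel rot deg [29.8 15.5 15.7]
shift [-0.05  2.21  1.02] turn [-0.1  0.1 -0.1]
shift [-0.05  3.25  1.62] turn [-0.1  0.1 -0.1]
shift [-0.05  3.69  1.87] turn [-0.1  0.1 -0.1]
```

Emit:
step_arm(
  targets=[
    {"x":0,"y":1.0,"z":0.45,"rx":0,"ry":0,"rz":0},
    {"x":0,"y":2.0,"z":0.9,"rx":0,"ry":0,"rz":0},
    {"x":0,"y":3.0,"z":1.5,"rx":0,"ry":0,"rz":0},
    {"x":0,"y":3.0,"z":1.5,"rx":0,"ry":0,"rz":0},
    {"x":0,"y":3.0,"z":1.5,"rx":0,"ry":0,"rz":0},
  ],
)

```text
clock: 11.5
position: [0.4754, -0.4918, 0.1329]
ee_rot: [0.864, -0.044, 0.023, -0.501]
wrist_force: [-0.1, -1.0, -1.0]
gripper_width: 0.155
```

Emit:
step_arm(
  targets=[
    {"x":0,"y":0.15,"z":0.1,"rx":0,"ry":0,"rz":0},
    {"x":0,"y":0.3,"z":0.2,"rx":0,"ry":0,"rz":0},
    {"x":0,"y":0.3,"z":0.2,"rx":0,"ry":0,"rz":0},
  ],
)

```text
clock: 11.8
position: [0.4754, -0.4915, 0.1294]
ee_rot: [0.864, -0.044, 0.023, -0.501]
wrist_force: [-0.6, -1.0, -0.8]
gripper_width: 0.161
```

```bash
python3 -c "
from h import *
state();goal(*lay(.048));goal(*lay(.043));goal(*lay(.043,24))"
```

```text
t 11.8 j [-1.018  1.199  0.701  2.019  0.553  0.366] F [-0.6 -1.  -0.8] T [-0.9   0.09  0.  ] w 0.161
grasp pt in housing mm [-211.7  160.7  143.3] rel rot deg [29.8 15.5 15.7]
shift [-0.04  0.37  0.15] turn [-0.2  0.1 -0.1]
shift [-0.04  0.8   0.4 ] turn [-0.2  0.1 -0.1]
shift [-0.03  2.42  0.48] turn [ 5.8  0.1 -0.1]
```

Emit:
step_arm(
  targets=[
    {"x":0,"y":0.12,"z":0.06,"rx":0,"ry":0,"rz":0},
    {"x":0,"y":0.24,"z":0.12,"rx":0,"ry":0,"rz":0},
    {"x":0,"y":0.24,"z":0.12,"rx":0,"ry":0,"rz":0},
  ],
)

```text
clock: 12.1
position: [0.4754, -0.4918, 0.1274]
ee_rot: [0.864, -0.044, 0.024, -0.501]
wrist_force: [0.9, -1.5, 3.7]
gripper_width: 0.156
```

```bash
python3 -c "
from h import *
state();goal(*lay(.046));goal(*lay(.043,24))"
```

```text
t 12.1 j [-1.018  1.202  0.701  2.017  0.553  0.365] F [ 0.9 -1.5  3.7] T [-0.28  0.05 -0.01] w 0.156
grasp pt in housing mm [-212.8  160.7  141.7] rel rot deg [29.8 15.5 15.7]
shift [-0.04  0.35  0.17] turn [-0.2  0.1 -0.1]
shift [-0.03  2.23  0.4 ] turn [ 5.8  0.1 -0.2]
```

It touches the tray floor with about 4 N. Open now.

Emit:
step_arm(
  targets=[
    {"x":0,"y":0,"z":0,"rx":0,"ry":0,"rz":0},
    {"x":0,"y":0,"z":0,"rx":0,"ry":0,"rz":0},
    {"x":0,"y":0,"z":0,"rx":0,"ry":0,"rz":0},
    {"x":0,"y":0,"z":0,"rx":0,"ry":0,"rz":0},
    {"x":0,"y":0,"z":0,"rx":0,"ry":0,"rz":0},
  ],
  fingers=5.5,
)

```text
clock: 12.6
position: [0.4754, -0.4917, 0.1272]
ee_rot: [0.864, -0.044, 0.024, -0.501]
wrist_force: [0.6, 0.1, -0.3]
gripper_width: 0.643
```

Emit:
step_arm(
  targets=[
    {"x":0,"y":0,"z":-2,"rx":0,"ry":0,"rz":0},
    {"x":0,"y":0,"z":-4,"rx":0,"ry":0,"rz":0},
    {"x":0,"y":-3,"z":-6,"rx":0,"ry":0,"rz":0},
    {"x":0,"y":-6,"z":-8,"rx":0,"ry":0,"rz":0},
    {"x":0,"y":-10,"z":-10,"rx":0,"ry":0,"rz":0},
    {"x":0,"y":-14,"z":-10,"rx":0,"ry":0,"rz":0},
    {"x":0,"y":-14,"z":-10,"rx":0,"ry":0,"rz":0},
  ],
)

```text
clock: 13.3
position: [0.473, -0.5044, 0.3034]
ee_rot: [0.867, -0.043, 0.027, -0.496]
wrist_force: [-0.3, 0.1, -0.1]
gripper_width: 0.644
```

Run:
```python
from h import *
from rig import camera
state()
t=camera("top");np.savez("top2.npz",**t)
cv2.imwrite("pics/tray2.png",cv2.resize(t["image"][150:270,340:460],(600,600),interpolation=cv2.INTER_CUBIC)[:,:,::-1])
```

```text
t 13.3 j [-1.03   1.106  0.936  2.338  0.545  0.359] F [-0.3  0.1 -0.1] T [-0.68  0.05  0.01] w 0.644
grasp pt in housing mm [-136.2  166.1  299.2] rel rot deg [29.2 15.8 15.5]
```

View pics/tray2.png

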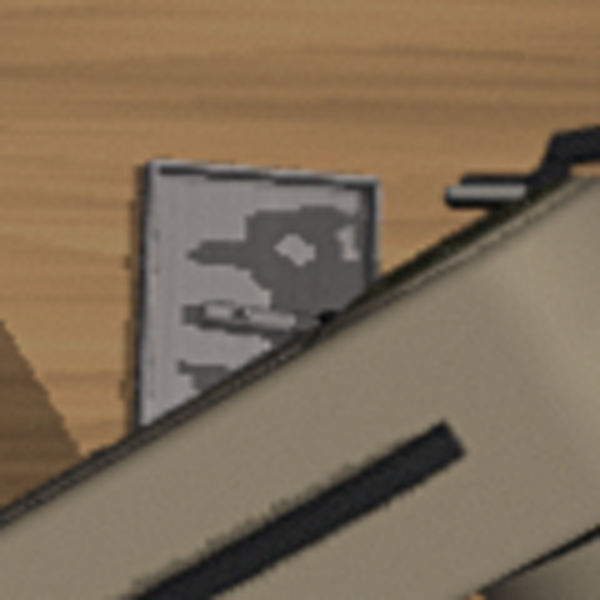

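The pin lies inside the tray: tip and lug end around (210,315), knob end at about (325,318) partly under the arm. Now on to the treadle.

```bash
cat >> h.py <<'E'
Rd=np.c_[-Rh[:,1],np.cross([0,0,-1],-Rh[:,1]),[0,0,-1]]
pad=O+Rj@[.101,0,.033]
def press(up,far=0): return pad+Rj@[far,0,0]+[0,0,.173+up]
E
python3 -c "
from h import *
goal([.5,-.25,.36],Rd);print(pad,press(.06))"
```

```text
shift [  0.17 -18.02  19.16] turn [-59.  -11.5 -19.8]
[0.54419122 0.02883869 0.033     ] [0.54419122 0.02883869 0.266     ]
```

Emit:
step_arm(
  targets=[
    {"x":0,"y":-2,"z":2,"rx":-7,"ry":-1.4,"rz":-2.4},
    {"x":0,"y":-4,"z":4,"rx":-14,"ry":-2.8,"rz":-4.8},
    {"x":0,"y":-6,"z":6,"rx":-21,"ry":-4,"rz":-7},
    {"x":0.1,"y":-8,"z":8,"rx":-28,"ry":-5.5,"rz":-9.5},
    {"x":0.1,"y":-10,"z":10.5,"rx":-35,"ry":-7,"rz":-12},
    {"x":0.1,"y":-12,"z":13,"rx":-42,"ry":-8,"rz":-14},
    {"x":0.1,"y":-14,"z":15,"rx":-49,"ry":-9.5,"rz":-16.5},
    {"x":0.2,"y":-16,"z":17,"rx":-55,"ry":-10.7,"rz":-18.5},
    {"x":0.2,"y":-18,"z":19.2,"rx":-59,"ry":-11.5,"rz":-19.8},
    {"x":0.2,"y":-18,"z":19.2,"rx":-59,"ry":-11.5,"rz":-19.8},
  ],
  fingers=0,
)

```text
clock: 14.35
position: [0.5002, -0.2462, 0.3601]
ee_rot: [0.99, 0.142, -0.0, 0.0]
wrist_force: [0.5, -0.7, -0.6]
gripper_width: 0.002
```

Run:
```python
from h import *
from rig import camera
state();goal(press(.06),Rd)
t=camera("top");np.savez("top3.npz",**t)
cv2.imwrite("pics/tray3.png",cv2.resize(t["image"][150:270,340:460],(600,600),interpolation=cv2.INTER_CUBIC)[:,:,::-1])
```

```text
t 14.35 j [-6.010e-01  2.960e-01 -8.800e-02  1.187e+00 -1.000e-03  6.840e-01] F [ 0.5 -0.7 -0.6] T [0.02 0.02 0.01] w 0.002
grasp pt in housing mm [-45.3 118.6 223.7] rel rot deg [-30.   -0.1  -0.3]
shift [ 11.98 -25.15   9.39] turn [0.  0.  0.3]
```

View pics/tray3.png

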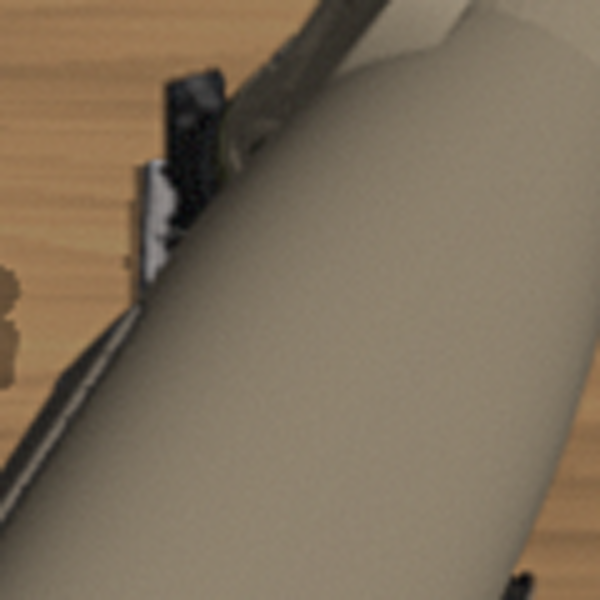

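The arm hides the tray here, so I'll check it at the end. Move above the treadle pad.

Emit:
step_arm(
  targets=[
    {"x":2,"y":-4.2,"z":0,"rx":0,"ry":0,"rz":0},
    {"x":4,"y":-8.4,"z":0,"rx":0,"ry":0,"rz":0},
    {"x":6,"y":-12.6,"z":0,"rx":0,"ry":0,"rz":0},
    {"x":8,"y":-16.8,"z":0,"rx":0,"ry":0,"rz":0},
    {"x":10,"y":-21,"z":2,"rx":0,"ry":0,"rz":0},
    {"x":12,"y":-25.2,"z":5,"rx":0,"ry":0,"rz":0},
    {"x":12,"y":-25.2,"z":9,"rx":0,"ry":0,"rz":0},
    {"x":12,"y":-25.2,"z":9.4,"rx":0,"ry":0,"rz":0},
    {"x":12,"y":-25.2,"z":9.4,"rx":0,"ry":0,"rz":0},
  ],
)

```text
clock: 15.3
position: [0.5443, 0.0268, 0.2638]
ee_rot: [0.99, 0.141, -0.003, -0.001]
wrist_force: [-0.0, 0.1, 0.1]
gripper_width: -0.0
```

Run:
```python
from h import *
from rig import camera
state();goal(press(.01),Rd);goal(press(-.018,.003),Rd)
t=camera("top");np.savez("top4.npz",**t)
im=t["image"][165:260,350:430]
g=cv2.cvtColor(im,cv2.COLOR_RGB2GRAY)
bl=(g<25).astype(np.uint8);n,l,st,ce=cv2.connectedComponentsWithStats(bl)
for i in range(1,n):
    if st[i,4]>12: c=ce[i]+[350,165];print(st[i],c,plane(t,c,.015))
cv2.imwrite("pics/tray4.png",cv2.resize(im,(505,600),interpolation=cv2.INTER_CUBIC)[:,:,::-1])
```

```text
t 15.3 j [-0.098  0.342 -0.272  0.963  0.     1.19 ] F [-0.   0.1  0.1] T [-0.01  0.02  0.02] w -0.0
grasp pt in housing mm [123.5   1.4  15. ] rel rot deg [-29.8  -0.4  -0. ]
shift [ 0.08 -0.19  4.78] turn [-0.2  0.4  0.1]
shift [ 0.09 -0.48  7.58] turn [-0.2  0.4  0.1]
[53 48 10  6 21] [406.76190476 216.0952381 ] [ 0.48315659 -0.37349579  0.015     ]
```

The knob is at about (0.483, −0.374), inside the tray. Press the treadle.

Emit:
step_arm(
  targets=[
    {"x":0.1,"y":-0.2,"z":2.5,"rx":-0.2,"ry":0.4,"rz":0},
    {"x":0.1,"y":-0.2,"z":4.8,"rx":-0.2,"ry":0.4,"rz":0},
    {"x":0.1,"y":-0.25,"z":5.5,"rx":-0.2,"ry":0.4,"rz":0},
    {"x":0.1,"y":-0.3,"z":6.1,"rx":-0.2,"ry":0.4,"rz":0},
    {"x":0.1,"y":-0.35,"z":6.6,"rx":-0.2,"ry":0.4,"rz":0},
    {"x":0.1,"y":-0.4,"z":7.0,"rx":-0.2,"ry":0.4,"rz":0},
    {"x":0.1,"y":-0.4,"z":7.0,"rx":-0.2,"ry":0.4,"rz":0},
  ],
)

```text
clock: 16.05
position: [0.5453, 0.0305, 0.1966]
ee_rot: [0.99, 0.141, 0.003, 0.001]
wrist_force: [-1.9, 0.7, 6.3]
gripper_width: 0.002
```

```bash
python3 -c "
from h import *
state();goal(press(-.018,.003),Rd)"
```

```text
t 16.05 j [-0.091  0.408 -0.362  0.794 -0.     1.197] F [-1.9  0.7  6.3] T [ 0.13  0.49 -0.  ] w 0.002
grasp pt in housing mm [ 92.   -2.5 -44.4] rel rot deg [-30.2   0.3  -0.2]
shift [-0.16 -0.17  0.85] turn [ 0.2 -0.3  0.1]
```

Emit:
step_arm(
  targets=[
    {"x":-0.1,"y":-0.1,"z":0.3,"rx":0,"ry":0,"rz":0},
    {"x":-0.1,"y":-0.15,"z":0.55,"rx":0,"ry":0,"rz":0},
    {"x":-0.1,"y":-0.15,"z":0.75,"rx":0,"ry":0,"rz":0},
    {"x":-0.1,"y":-0.15,"z":0.75,"rx":0,"ry":0,"rz":0},
  ],
)

```text
clock: 16.45
position: [0.5446, 0.0314, 0.1905]
ee_rot: [0.99, 0.141, 0.004, 0.001]
wrist_force: [-2.2, -0.5, 7.4]
gripper_width: -0.006
```

```bash
python3 -c "
from h import *
state();goal(press(-.018,.003),Rd)"
```

```text
t 16.45 j [-8.900e-02  4.130e-01 -3.720e-01  7.770e-01 -1.000e-03  1.199e+00] F [-2.2 -0.5  7.4] T [ 0.    0.43 -0.  ] w -0.006
grasp pt in housing mm [ 89.8  -2.4 -50. ] rel rot deg [-30.2   0.4  -0.2]
shift [-0.12 -0.06  0.25] turn [ 0.2 -0.5  0.1]
```

Emit:
step_arm(
  targets=[
    {"x":0,"y":0,"z":0.2,"rx":0,"ry":0,"rz":0},
    {"x":0,"y":0,"z":0.3,"rx":0,"ry":0,"rz":0},
    {"x":0,"y":0,"z":0.3,"rx":0,"ry":0,"rz":0},
  ],
)

```text
clock: 16.75
position: [0.5446, 0.0315, 0.1894]
ee_rot: [0.99, 0.141, 0.005, 0.001]
wrist_force: [-6.1, 0.5, 11.8]
gripper_width: -0.0
```

```bash
python3 -c "
from h import *
state()"
```

```text
t 16.75 j [-8.900e-02  4.140e-01 -3.740e-01  7.730e-01 -1.000e-03  1.199e+00] F [-6.1  0.5 11.8] T [0.23 1.17 0.03] w -0.0
grasp pt in housing mm [ 89.3  -2.5 -51. ] rel rot deg [-30.2   0.5  -0.2]
```

The force rose while the travel stopped at tip z of about 16 mm. Push slightly more and hold.

Emit:
step_arm(
  targets=[
    {"x":0,"y":0,"z":0.4,"rx":0,"ry":0,"rz":0},
    {"x":0,"y":0,"z":0.5,"rx":0,"ry":0,"rz":0},
    {"x":0,"y":0,"z":0.5,"rx":0,"ry":0,"rz":0},
    {"x":0,"y":0,"z":0.5,"rx":0,"ry":0,"rz":0},
    {"x":0,"y":0,"z":0.5,"rx":0,"ry":0,"rz":0},
    {"x":0,"y":0,"z":0.5,"rx":0,"ry":0,"rz":0},
    {"x":0,"y":0,"z":0.5,"rx":0,"ry":0,"rz":0},
  ],
)

```text
clock: 17.45
position: [0.5444, 0.0316, 0.1887]
ee_rot: [0.99, 0.141, 0.006, 0.002]
wrist_force: [-12.2, 0.9, 30.8]
gripper_width: 0.002
```

Run:
```python
from h import *
from rig import camera
state();s=camera("side")
cv2.imwrite("pics/down.png",cv2.resize(s["image"][150:240,215:315],(660,594),interpolation=cv2.INTER_CUBIC)[:,:,::-1])
```

```text
t 17.45 j [-8.900e-02  4.140e-01 -3.760e-01  7.690e-01 -1.000e-03  1.199e+00] F [-12.2   0.9  30.8] T [0.36 2.61 0.04] w 0.002
grasp pt in housing mm [ 89.   -2.6 -51.6] rel rot deg [-30.3   0.6  -0.2]
```

View pics/down.png

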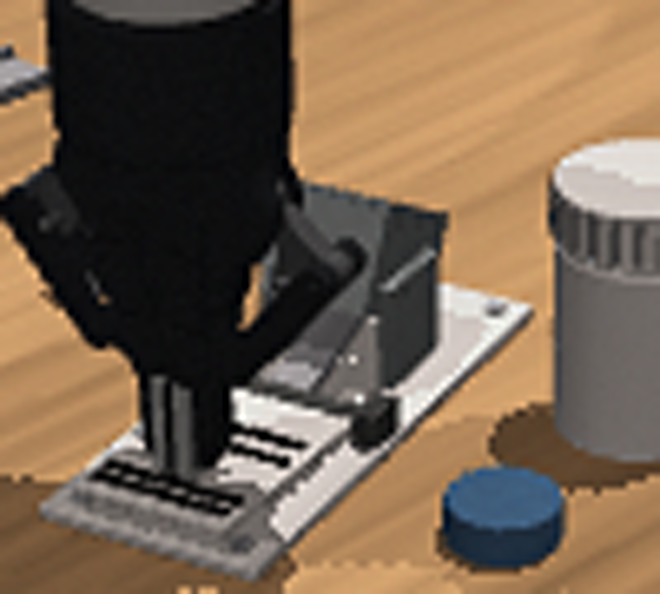

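The treadle is flat on its stop, with the fingers at about (185,465) and 31 N. Release it and rise.

Emit:
step_arm(
  targets=[
    {"x":0,"y":0,"z":-0.4,"rx":0,"ry":0,"rz":0},
    {"x":0,"y":0,"z":-0.9,"rx":0,"ry":0,"rz":0},
    {"x":0,"y":0,"z":-1.5,"rx":0,"ry":0,"rz":0},
    {"x":0,"y":0,"z":-2.2,"rx":0,"ry":0,"rz":0},
    {"x":0,"y":0,"z":-4,"rx":0,"ry":0,"rz":0},
    {"x":0,"y":0,"z":-7,"rx":0,"ry":0,"rz":0},
    {"x":0,"y":0,"z":-11,"rx":0,"ry":0,"rz":0},
    {"x":0,"y":0,"z":-11,"rx":0,"ry":0,"rz":0},
    {"x":0,"y":0,"z":-11,"rx":0,"ry":0,"rz":0},
  ],
)

```text
clock: 18.4
position: [0.5436, 0.0321, 0.2998]
ee_rot: [0.99, 0.141, 0.007, 0.002]
wrist_force: [-0.8, -0.0, -0.6]
gripper_width: -0.001
```

Run:
```python
from h import *
from rig import camera
state()
t=camera("top");s=camera("side");s0=load("side0")
im=t["image"];g=cv2.cvtColor(im,cv2.COLOR_RGB2GRAY)[165:260,350:430]
n,l,st,ce=cv2.connectedComponentsWithStats((g<25).astype(np.uint8))
for i in range(1,n):
    if st[i,4]>8: c=ce[i]+[350,165];print(st[i],plane(t,c,.02))
# treadle region vs. start image, and bystanders, in side view
def d(n,x0,y0,x1,y1):
    A=s["image"][y0:y1,x0:x1].astype(int);B=s0["image"][y0:y1,x0:x1].astype(int);print(n,np.abs(A-B).mean().round(2))
d("treadle",226,204,266,222);d("puck",281,219,302,238);d("canister",297,170,328,220);d("stopA",222,176,243,196);d("stopB",118,275,150,302)
# edge position of the treadle's raised front lip
for k,I in(("now",s),("start",s0)):
    c=cv2.cvtColor(I["image"],cv2.COLOR_RGB2GRAY)[204:222,228:262:6];print(k);print(c.T)
```

```text
t 18.4 j [-0.088  0.302 -0.233  1.021 -0.     1.199] F [-0.8 -0.  -0.6] T [ 0.01  0.01 -0.03] w -0.001
grasp pt in housing mm [145.   -2.4  44.3] rel rot deg [-30.3   0.7  -0.3]
[53 48 10  6 21] [ 0.48191983 -0.37130486  0.02      ]
treadle 17.45
puck 6.31
canister 13.98
stopA 16.7
stopB 16.49
now
[[151 150 151 137 130 136 150 210 154 120 142 145 155 144 145 155 195 228]
 [138 129 133 146 150 168 231   0   7 141 124 163 232 229 230 129 134 138]
 [149 159 157 147 191   7 231 223 175   0  38 241 131  83 100 101 103 103]
 [ 14  42  71 232 230  40 112  20 226 223  44  12 174 202 152 100 102 103]
 [124 132 115  66  69 227 145  13  48 146 223 220  95 224  71 106 105 103]
 [105 127  85 168  84  66 177 225  37  35  11 207  80  80 107 106 108 106]]
start
[[129 128 129 117 111 115 127 180 154  98 119 123 132 124 123 133 169 202]
 [118 111 113 125 129 144 203   0  16 211  98 138 205 202 203 110 114 117]
 [128 135 134 126 166   5 203 195 149   0  27 210 111  70  87  86  85  86]
 [ 11  36  59 204 201  34  95  18 198 195  36   8 150 175 129  85  87  86]
 [104 112  97  54  58 197 145  15  45 144 193 191  80 196  58  89  86  86]
 [ 88 108  72 145  70  55 152 195  39  41  10 207  66  67  89  91  91  91]]
```

The treadle's pixel pattern matches the start apart from a uniform brightness change, and the knob hasn't moved. Sign off.

```bash
python3 -c "
from rig import sign_off;print(sign_off())"
```

```text
the job is handed in; nothing more can be done
None
```

The job is done and handed in at about 18.4 s on the clock; the sign-off itself gives no verdict.

- **Pin:** I gripped the knob and worked it clockwise, anticlockwise and clockwise again (38° each way), lifting between turns. The wrist force stayed under about 3 N while I worked it out. I laid it in the tray at a 30° slant, let go when it touched the floor at about 4 N, and it settled.
- **Treadle:** I pressed it with shut fingertips until travel stopped at about 31 N and held it there for about 0.5 s. Then I let it go.

**Last checks:**
- **Pin position:** the knob shows at about (0.48, −0.37), inside the tray. It was in the same place before and after the treadle press. It appears to lie on the knob's narrow edge, with its centre about 21 mm up. I didn't measure the lug on its own, but the pin's direction puts it inside the tray.
- **Treadle:** in the side view its pixels match the start picture, apart from brightness, so it is back up. The arm is clear of everything.
- **Bystanders:** I didn't measure them again. The raw image differences (6 to 17 grey levels) were not conclusive, because the whole picture had brightened. The canister and puck looked unmoved in the last picture I viewed, and the arm kept clear of all four.

One move call was refused early on, apparently for missing keys; I sent it again with all of them filled in.

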